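Index a wheel hub to its next bore on the boring machine

ROBOT

A 6-joint arm with a two-finger parallel gripper is mounted at the origin on the work surface. World frame = base frame: x ahead of the robot, y to its left, z up, the work surface at z = 0. Lengths are in mm, angles in rad, forces in N, time in s.
With the tool pointing down it reaches from about 275 to 750 mm from the base axis. Payload 10.2 kg.
Tool frame: the origin (TCP) lies between the finger pads; the fingertips stand 17 mm ahead of it and the grasp point (between the pads) lies 2 mm behind it (tips_ahead is the distance from the TCP to the fingertips, in mm); z points along the fingers, y is the line along which they close (so a half turn about z gives the same grasp; the last joint's range is limited). The gripper opens to 85 mm and grips with 20 to 120 N. Pads are 22 mm wide; open, the fingers measure 114 mm over their backs; the gripper's body (76 mm by 85 mm) begins 54 mm behind the grasp point. The pads swing forward as they close: fully open they stand 13 mm farther back than shut.
Start: joints at [0.919, 0.313, 1.498, -0, 1.331, -0.223], TCP at [218.297, 477.47, 248.294] pointing down, gripper open.
Joint ranges: [-2.94, 2.94], [-0.97, 2.17], [0.19, 2.56], [-1.23, 4.37], [0.02, 3.11], [-2.88, 2.88]. Speed limits (rad/s): [2.39, 2.39, 3.01, 3.14, 3.14, 3.14].

INTERFACE

Orientations are given as a unit quaternion [w, x, y, z].
In Python, from rig import sense, capture, finish_job, boxes_of, tips_ahead gives the robot as it stands.
- The arm moves only by the tool drive_tool, never from a script. Its argument "commands" is text: rows parted by semicolons, each of 7 numbers parted by spaces: the shift along the world's x, y, z in units of 0.1 m (1.0 is 0.1 m), then the turn, a rotation vector about the world's x, y, z in units of pi/4 rad (1.0 is pi/4 rad), then the opening in per cent of the stroke, from 0 (shut) to 100 (fully open). A call has 1 to 20 rows; each row shifts and turns the commanded pose from where the row before left it; what a row does not reach is not made up. A row lasts 1/12 s, in which the tool goes at most 41.7 mm and 7.16 degrees, less where a joint would pass 70% of its speed; a pose out of reach is approached as far as the arm can. A call with a number of a shift or a turn outside -1 to 1 is refused whole. A call with a gripper value outside its range is refused whole. The fingers move at their own pace and stop on an object; "force" is the grip in N (left out, the last holds). Time passes only in rows, so rows that do not move let the fingers close. It gives the time, the measured TCP pose, the force, the opening and the grip force at its end, in the units of the state.
- sense(): the state, without advancing time (a new reading comes with each control period).
- capture(name): name is "side" or "top"; returns a dict with "pixels" (420x560x3 uint8, blue, green, red), "fov_y" (degrees; the focal length in pixels is half the picture's height over the tangent of half this angle, whatever the lens; pixels are square), "cx", "cy" (the principal point, pixels), "position" and "attitude" of the camera in the world. Camera axes: x right, y down, z forward; pixel columns grow to the right and rows downward; lengths in mm; the calibration is good to about 2 mm. A picture is of the moment at which its call begins. There is no depth.
- finish_job(): hands the job in; it is judged then, once.
Trained networks look in a picture, given as the dict that the camera call returned (one of the last four; its "shot" number tells which), for a name from the list of things; names that differ only in an ending like _2 or _b are one class to them, and where a whole thing is asked for, a point or a joint stands for the part that bears it (a point fixed in the world has none). Each returns a list of dicts, best first, with "confidence" (0 to 1); they miss things now and then, are a little off and sometimes report something else, mostly with a low value. They report only what shows in the picture. A call takes as long as a camera call.
- boxes_of(picture, name): "position" ([column, row] in pixels, amid what is visible of it).
The state is a dict: "time_s": time; "joints": joint angles; "dq": joint speeds; "tau": joint torques, N m; "eef_pos": TCP position; "ee_rot": TCP orientation; "force": force on the tool from outside, world axes, zero at the start; "wrist_torque": the same for the moment, N m; "grip_width": opening from 0.0 (shut) to 1.0 (fully open); "grip_force": force on a finger pad.
Only numpy, scipy, OpenCV 4.12 (cv2) and the standard library are available. Lean on these libraries where they do the work, as an engineer would, in place of code of your own. Each camera call takes 0.05 s, during which the arm holds its last target. There are 200 camera calls.

TASK

The bit of the hub-boring machine still stands in the bore it has just made: pull the sliding carriage out towards you by its bar until it meets its stop, so that the bit is clear. Only then take the black bar knob on top of the hub and turn it clockwise, seen from above, counting the clicks of the dividing plate, to the third stop and not past it. Finish holding: keep the knob gripped at that third stop, with the carriage still out at its stop, for someone to clamp the plate, and leave the spare hub and the spanner beside the machine, and the spoke tray, pin box, hammer and try square, where they are.

Things in the scene. Friction and masses are not known exactly. Their poses are not given: they have to be found in the camera images.
- carriage (a joint): the sliding carriage of the boring machine, in m: 0 = fully in (about where it starts, bit deep in the hub), 0.100 = out against its stop. It slides level on two rods, straight towards the operator, with about 3 N of friction; it stays where it is left. The bit is out of the hub from 0.030 on.
- pull_bar (a point): centre of the carriage's pull bar, a level steel bar 14 mm thick, 100 mm long, 62 mm above the bench; it moves with the carriage. x points into the machine (to the motor), y along the bar, z up; pull along -x. Behind the bar (+x) are 28 mm of free room to the carriage (front plate's top 78 mm above the bench), below its middle 35 mm to the bed; in front it is free. Rod ends, 48 mm high, stand on the bed 38 mm to each side of the middle.
- index (a joint): the dividing plate with arbor, hub and knob, in rad: 0 at the start, growing clockwise seen from above. A spring plunger drops between the 18 lobes of the plate: a stop (click) every 20 degrees (0.349), the third at 60 degrees (1.047). Leaving a stop takes about 0.2 N m; from half-way on the plunger pulls the plate into the next stop, where it stays by itself. No end stop within one turn.
- knob: the black bar knob on top of the arbor, turning with the hub. Origin on the turning axis at its underside, 154 mm above the bench: a disc 44 mm wide, 8 mm thick, and on it an upright bar grip 60 mm long (along x), 14 mm thick (along y), 40 mm high, top 202 mm above the bench. The axis lies 132 mm from the pull bar towards the motor and moves out with the carriage.
- knob_grip (a point): point on the knob's axis at the height to grip its bar, 184 mm above the bench; the bar grip runs along the point's x axis, the fingers close along its y axis.
- borer: the machine's green cast bed, fixed to the bench, 520 x 160 mm. Origin on the bench under the arbor axis when the carriage is fully in; x to the motor, z up. Motor at 0.18 to 0.31 m along x, up to 173 mm high. On the carriage: steel dividing plate (124 mm wide, 66 to 76 mm above the bench) and the wooden hub (90 mm wide, top 132 mm above the bench) under the knob.
- spare_hub: finished wooden hub standing on the bench beside the machine, 90 mm wide, 56 mm high; origin at the centre of its underside; leave it
- spanner: steel spanner lying beside the machine, 180 mm long; origin at its middle, underside; leave it
- pin_box: open box of panel pins, 75 x 50 x 110 mm with its flap up to 150 mm; origin at the centre of its underside; leave it
- hammer: hammer with a wooden handle lying on the bench, 260 mm long; origin at its middle, underside; leave it
- spoke_tray: plywood tray with round spokes, 160 x 220 x 45 mm; origin at the centre of its underside; leave it
- try_square: try square lying on the bench, stock 110 mm, blade 150 mm; origin at the middle of the stock, underside; leave it

How it is judged:
By the outcome, as a careful person would: the job done as asked, in the order asked, and still so for the second after the job is handed in, while the arm keeps its last pose, push and grip.
It also fails if it takes over 67 s, if anything falls off the work surface, if the arm or the gripper's body presses on something with over 40 N, if the wrist force passes 120 N, or if a joint passes its speed limit or range.

## Working session

There is one attempt and no reset: what is moved stays moved. The work goes in short steps, Python scripts to look and compute and a tool call to move; the robot and the scene stay as the last step left them, time stands still between calls to the robot, and variables do not carry over. Pictures are saved under pics/ and viewed, at most 10 in all, crops included, and the job is handed in when it is done.

Besides the shell and the picture viewer there is one more tool, called after ">>>" as name(argument=value, ...) on one line, values as JSON. drive_tool: Moves the arm, as the interface text tells. Shifts and turns lie within -1 to 1; 1 stands for 0.1 m of shift or pi/4 rad of turn. Its arguments: {"type":"object","properties":{"commands":{"type":"string"},"force":{"type":"number"}},"required":["commands"]}

```bash
mkdir -p pics; cat > h.py <<'E'
import numpy as np,cv2
from rig import *
from scipy.spatial.transform import Rotation as R
def rot(a):
    a=np.array(a,float)
    return a if a.shape==(3,3) else R.from_quat(a[[1,2,3,0]]).as_matrix()
def f(p): return p["pixels"].shape[0]/2/np.tan(np.radians(p["fov_y"]/2))
def ray(p,uv):
    d=rot(p["attitude"])@np.array([(uv[0]-p["cx"])/f(p),(uv[1]-p["cy"])/f(p),1]); return np.array(p["position"],float),d
def atz(p,uv,z):
    o,d=ray(p,uv); return o+d*(z-o[2])/d[2]
def proj(p,X):
    c=rot(p["attitude"]).T@(np.array(X,float)-np.array(p["position"])); return c[:2]/c[2]*f(p)+[p["cx"],p["cy"]]
E
python3 - <<'E'
from h import *
s=sense();print(s)
for n in("top","side"):
    p=capture(n);cv2.imwrite(f"pics/{n}0.png",p["pixels"])
    print(n,p["position"],p["attitude"],p["fov_y"],p["cx"],p["cy"])
    for k,z in dict(pull_bar=62,knob=190,knob_grip=184,borer=40,spare_hub=28,spanner=5,pin_box=80,hammer=15,spoke_tray=20,try_square=10).items():
        for b in boxes_of(p,k)[:2]: print(k,np.round(b["position"]),round(b["confidence"],2),atz(p,b["position"],z).round())
E
```

```text
{'time_s': 0.0, 'joints': array([ 9.18643605e-01,  3.13444450e-01,  1.49847892e+00, -4.83625755e-05,
        1.33102215e+00, -2.23412409e-01]), 'dq': array([-1.96987872e-04,  1.51573028e-03, -4.76978286e-05,  4.77768218e-04,
       -6.46409588e-04,  2.47172135e-04]), 'tau': array([ 3.12881984e-04, -4.12262893e+01, -2.59742832e+01, -1.66373370e-04,
        4.12719761e-03, -1.05439071e-06]), 'eef_pos': array([218.12239598, 477.25908029, 247.72216509]), 'ee_rot': array([-2.65489701e-04,  2.12726369e-01,  9.77111577e-01, -6.22594903e-04]), 'force': array([-0.15302575, -0.19701417, -1.17496358]), 'wrist_torque': array([-0.00600727,  0.02317114, -0.02037389]), 'grip_force': 0.0, 'grip_width': 1.0025129172834004}
top [ 496.65629556  -13.36250762 1563.69696102] [-0.02264357  0.70732508 -0.70634592  0.01593531] 52.28006568436086 275.2580722097779 210.76504392511384
pull_bar [266. 164.] 0.86 [743.  33.  62.]
knob [259. 156.] 0.74 [751.  54. 190.]
knob [384. 250.] 0.66 [ 447. -348.  190.]
borer [258. 148.] 0.72 [804.  65.  40.]
spare_hub [233. 206.] 0.68 [596. 153.  28.]
spare_hub [318. 170.] 0
[... 295 characters left out ...]
8.37790141 -767.2997517   858.75294435] [-0.41756512  0.87238596 -0.22818271  0.11186937] 49.54611670238357 283.5149197631142 205.6886321304561
pull_bar [331. 172.] 0.63 [841. 169.  62.]
pull_bar [330. 204.] 0.56 [749.  37.  62.]
knob [334. 170.] 0.57 [737.  21. 190.]
knob_grip [335. 171.] 0.55 [743.  24. 184.]
borer [333. 172.] 0.58 [863. 192.  40.]
borer [336. 203.] 0.57 [783.  57.  40.]
spare_hub [362. 256.] 0.6 [ 724. -146.   28.]
spanner [259. 219.] 0.65 [573. 136.   5.]
spanner [181. 183.] 0.3 [434. 416.   5.]
pin_box [228. 137.] 0.74 [636. 485.  80.]
hammer [322. 381.] 0.74 [ 450. -380.   15.]
spoke_tray [177. 184.] 0.88 [419. 398.  20.]
try_square [406. 403.] 0.82 [ 568. -495.   10.]
```

```bash
python3 - <<'E'
import cv2
a=cv2.imread("pics/top0.png")[80:230,180:380];cv2.imwrite("pics/t1.png",cv2.resize(a,(800,600),interpolation=2))
a=cv2.imread("pics/side0.png")[110:290,220:460];cv2.imwrite("pics/s1.png",cv2.resize(a,(800,600),interpolation=2))
E
```

```text
(no output)
```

View pics/t1.png

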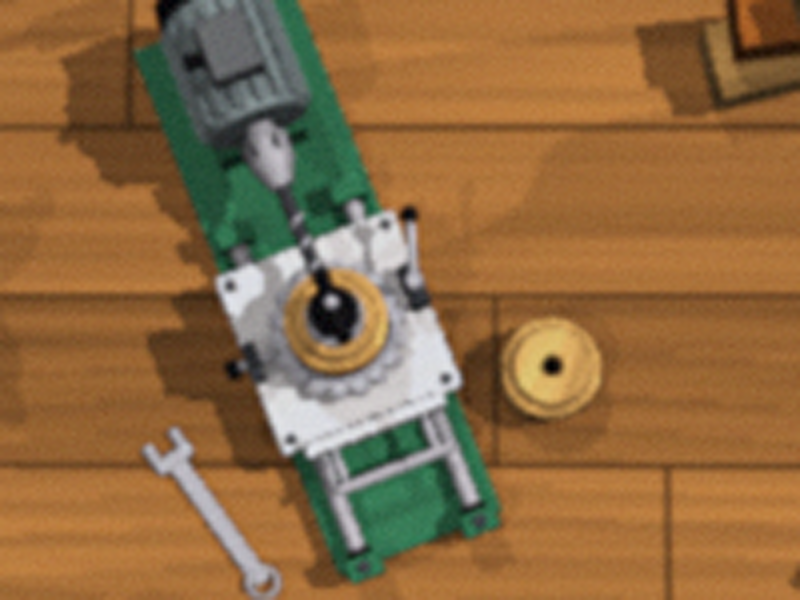

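View pics/s1.png

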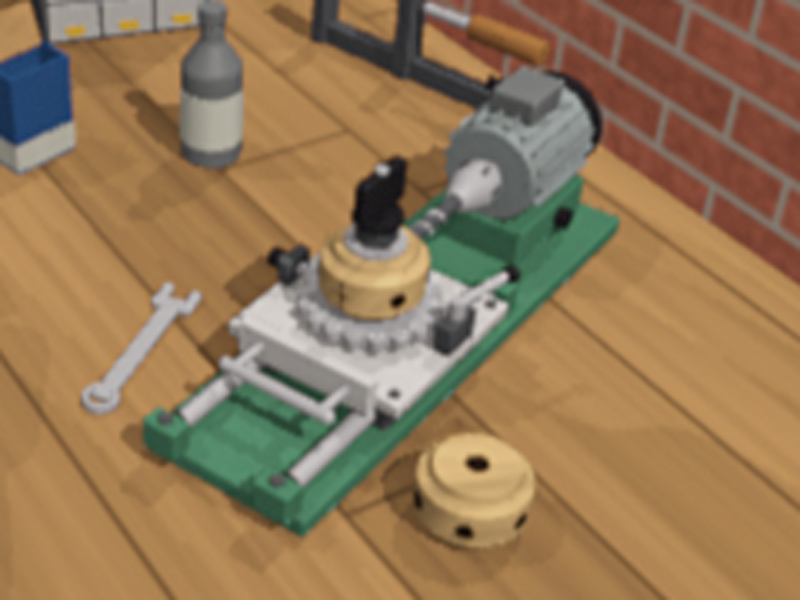

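```bash
python3 - <<'E'
from h import *
T=capture("top");S=capture("side")
t=lambda u,v:(180+(u+.5)/4-.5,80+(v+.5)/4-.5)
s=lambda u,v:(220+(u+.5)/3.3333-.5,110+(v+.5)/3.3333-.5)
print("bar T",[atz(T,t(*q),66).round(1) for q in((335,490),(450,448))])
print("bar S",[atz(S,s(*q),66).round(1) for q in((228,364),(330,412))])
print("hubtop T",atz(T,t(337,318),132),"S",atz(S,s(376,250),132))
print("knob top T",[atz(T,t(*q),202).round(1) for q in((322,285),(345,340))], "S ends",[atz(S,s(*q),202).round(1) for q in((365,185),(398,163))])
print("plate corners T z76",[atz(T,t(*q),72).round(1) for q in((219,288),(395,210),(460,385),(288,455))])
print("plate corners S",[atz(S,s(*q),72).round(1) for q in((238,325),(385,413),(508,310))])
E
```

```text
bar T [array([608.8,  42.7,  66. ]), array([645.9, -58.2,  66. ])]
bar S [array([609.6,  35.3,  66. ]), array([650.1, -53.1,  66. ])]
hubtop T [749.30076795  38.98513774 132.        ] S [746.5484001   33.67727336 132.        ]
knob top T [array([763.7,  48.6, 202. ]), array([719.2,  30. , 202. ])] S ends [array([728.9,  31.8, 202. ]), array([769.4,  45.2, 202. ])]
plate corners T z76 [array([786.5, 145.2,  72. ]), array([855.9,  -9.7,  72. ]), array([700.7, -66.8,  72. ]), array([639. ,  83.7,  72. ])]
plate corners S [array([637.9,  68.2,  72. ]), array([682.7, -80.1,  72. ]), array([845.3, -24.5,  72. ])]
```

>>> drive_tool(commands="0.228 -0.27 0 0 0 -0.055 33;0.228 -0.27 0 0 0 -0.055 33;0.228 -0.27 0 0 0 -0.055 33;0.228 -0.27 0 0 0 -0.055 33;0.228 -0.27 0 0 0 -0.055 33;0.228 -0.27 0 0 0 -0.055 33;0.228 -0.27 0 0 0 -0.055 33;0.228 -0.27 0 0 0 -0.055 33;0.228 -0.27 0 0 0 -0.055 33;0.228 -0.27 0 0 0 -0.055 33;0.228 -0.27 0 0 0 -0.055 33;0.228 -0.27 0 0 0 -0.055 33;0.228 -0.27 0 0 0 -0.055 33;0.228 -0.27 0 0 0 -0.055 33;0.228 -0.27 0 0 0 -0.055 33;0.228 -0.27 0 0 0 -0.055 33;0.228 -0.27 0 0 0 -0.055 33;0.228 -0.27 0 0 0 -0.055 33;0 0 0 0 0 0 33;0 0 0 0 0 0 33", force=60)

```text
time_s: 2.87
eef_pos: [629.1, -9.9, 247.3]
ee_rot: [-0.001, 0.568, 0.823, -0.0]
force: [-0.2, 0.4, 0.5]
grip_width: 0.328
grip_force: 0.0
```

>>> drive_tool(commands="0 0.01 -0.2 0 0 0 33;0 0 -0.2 0 0 0 33;0 0 -0.2 0 0 0 33;0 0 -0.2 0 0 0 33;0 0 -0.2 0 0 0 33;0 0 -0.2 0 0 0 33;0 0 -0.17 0 0 0 33;0 0 0 0 0 0 33;0 0 0 0 0 0 33")

```text
time_s: 3.62
eef_pos: [628.2, -6.6, 111.5]
ee_rot: [-0.0, 0.567, 0.824, -0.0]
force: [0.5, 0.1, 1.0]
grip_width: 0.331
grip_force: 0.0
```

```bash
python3 - <<'E'
from h import *
s=sense();print(s["eef_pos"],tips_ahead if not callable(tips_ahead) else tips_ahead())
r=rot(s["ee_rot"]);print(np.degrees(np.arctan2(r[1,1],r[0,1])))
out=[]
for n in("side","top"):
    p=capture(n);im=p["pixels"]
    if n=="side": a=im[160:280,250:410]
    else: a=im[140:260,200:360]
    out.append(cv2.resize(a,(800,600) if n=="side" else (480,360),interpolation=2))
cv2.imwrite("pics/s2.png",out[0]);cv2.imwrite("pics/t2.png",out[1])
E
```

```text
[628.23994551  -6.64042867 111.4945511 ] 17.0
20.94911515794334
```

View pics/s2.png

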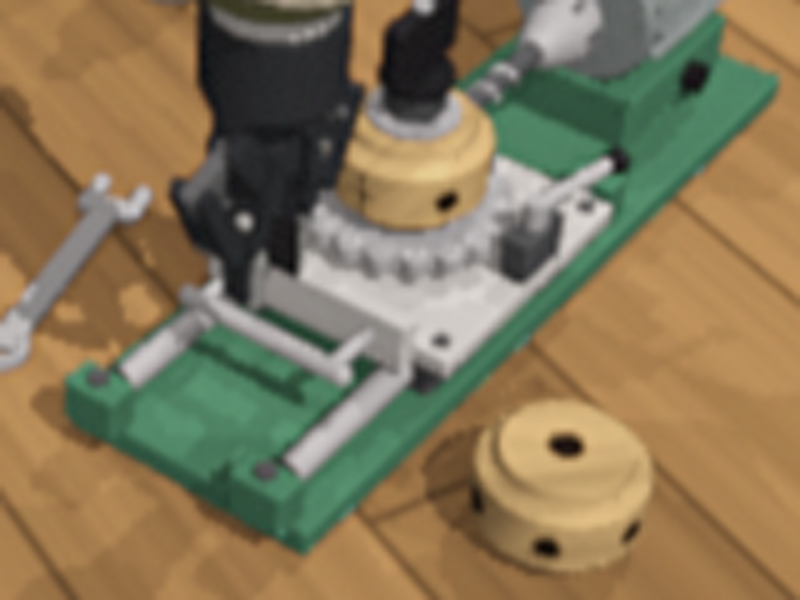

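>>> drive_tool(commands="0 -0.01 -0.1 0 0 0 33;0 0 -0.1 0 0 0 33;0 0 -0.1 0 0 0 33;0 0 -0.1 0 0 0 33;0 0 -0.1 0 0 0 33;0 0 0 0 0 0 33;0 0 0 0 0 0 33")

```text
time_s: 4.3
eef_pos: [628.4, -8.5, 60.5]
ee_rot: [-0.001, 0.567, 0.824, -0.0]
force: [-0.9, -0.5, 0.3]
grip_width: 0.329
grip_force: 0.0
```

>>> drive_tool(commands="0 0 0 0 0 0 0;0 0 0 0 0 0 0;0 0 0 0 0 0 0;0 0 0 0 0 0 0;0 0 0 0 0 0 0;0 0 0 0 0 0 0", force=50)

```text
time_s: 4.8
eef_pos: [629.0, -8.6, 61.9]
ee_rot: [0.0, 0.567, 0.824, 0.0]
force: [-1.0, 0.1, 4.4]
grip_width: 0.106
grip_force: 48.9
```

>>> drive_tool(commands="-0.093 -0.036 0 0 0 0 0;-0.093 -0.036 0 0 0 0 0;-0.093 -0.036 0 0 0 0 0;-0.093 -0.036 0 0 0 0 0;-0.093 -0.036 0 0 0 0 0;-0.093 -0.036 0 0 0 0 0;-0.093 -0.036 0 0 0 0 0;-0.093 -0.036 0 0 0 0 0;-0.093 -0.036 0 0 0 0 0;0 0 0 0 0 0 0;0 0 0 0 0 0 0")

```text
time_s: 5.72
eef_pos: [545.1, -41.9, 61.9]
ee_rot: [0.001, 0.567, 0.823, -0.0]
force: [-0.0, -5.4, 3.5]
grip_width: 0.107
grip_force: 50.8
```

>>> drive_tool(commands="-0.028 -0.011 0 0 0 0 0;-0.028 -0.011 0 0 0 0 0;-0.019 -0.007 0 0 0 0 0;0 0 0 0 0 0 0")

```text
time_s: 6.05
eef_pos: [539.1, -44.3, 61.9]
ee_rot: [0.002, 0.567, 0.823, 0.001]
force: [8.2, -3.0, 0.4]
grip_width: 0.106
grip_force: 50.6
```

>>> drive_tool(commands="-0.019 -0.007 0 0 0 0 0;-0.019 -0.007 0 0 0 0 0;0 0 0 0 0 0 0;0 0 0 0 0 0 0")

```text
time_s: 6.38
eef_pos: [538.9, -44.4, 62.0]
ee_rot: [0.006, 0.568, 0.823, 0.004]
force: [30.9, 8.4, -14.4]
grip_width: 0.111
grip_force: 49.8
```

>>> drive_tool(commands="0.025 0.009 0 0 0 0 0;0 0 0 0 0 0 0;0 0 0 0 0 0 33;0 0 0 0 0 0 33;0 0 0 0 0 0 33;0 0 0 0 0 0 33")

```text
time_s: 6.88
eef_pos: [535.8, -44.1, 61.1]
ee_rot: [-0.0, 0.567, 0.824, -0.0]
force: [0.1, 0.0, -0.4]
grip_width: 0.33
grip_force: 0.0
```

>>> drive_tool(commands="0 0 0.1 0 0 0 33;0 0 0.2 0 0 0 33;0 0 0.3 0 0 0 33;0 0 0.3 0 0 0 33;0 0 0.3 0 0 0 33;0 0 0.3 0 0 0 33;0 0 0.3 0 0 0 33;-0.1 0 0.2 0 0 0.1 55;-0.3 0 0 0 0 0.1 55;-0.3 0 0 0 0 0.1 55;-0.3 0 0 0 0 0.15 55;0 0 0 0 0 0.15 55;0 0 0 0 0 0.15 55;0 0 0 0 0 0.15 55;0 0 0 0 0 0.15 55;0 0 0 0 0 0.15 55;0 0 0 0 0 0.15 55;0 0 0 0 0 0.15 55;0 0 0 0 0 0.15 55;0 0 0 0 0 0.15 55")

```text
time_s: 8.55
eef_pos: [435.9, -44.2, 262.0]
ee_rot: [0.0, -0.106, 0.994, -0.0]
force: [-0.3, -0.5, -0.6]
grip_width: 0.548
grip_force: 0.0
```

```bash
python3 - <<'E'
from h import *
s=sense();print(s["eef_pos"],s["joints"])
r=rot(s["ee_rot"]);print(np.degrees(np.arctan2(r[1,1],r[0,1])))
for n in("side","top"):
    p=capture(n);im=p["pixels"]
    a=im[125:245,250:410] if n=="side" else im[110:230,200:360]
    cv2.imwrite(f"pics/{n}3.png",cv2.resize(a,(800,600),interpolation=2))
    for k,z in dict(pull_bar=62,knob=178,knob_grip=184).items():
        for b in boxes_of(p,k)[:2]: print(n,k,np.round(b["position"]),round(b["confidence"],2),atz(p,b["position"],z).round())
E
```

```text
[435.9246615  -44.21994175 261.98119065] [-3.69772330e-01  1.07975166e-01  1.71610458e+00  5.83056554e-05
  1.31710005e+00 -2.15375951e+00]
102.2140964223168
side pull_bar [311. 220.] 0.78 [663.   4.  62.]
side pull_bar [406. 401.] 0.28 [ 545. -509.   62.]
side knob [311. 188.] 0.56 [654.  -2. 178.]
side knob_grip [314. 185.] 0.84 [661.  -3. 184.]
top pull_bar [278. 191.] 0.78 [648.  -8.  62.]
top knob [273. 184.] 0.55 [661.   8. 178.]
top knob [383. 247.] 0.4 [ 455. -347.  178.]
top knob_grip [275. 185.] 0.57 [655.   0. 184.]
```

View pics/top3.png

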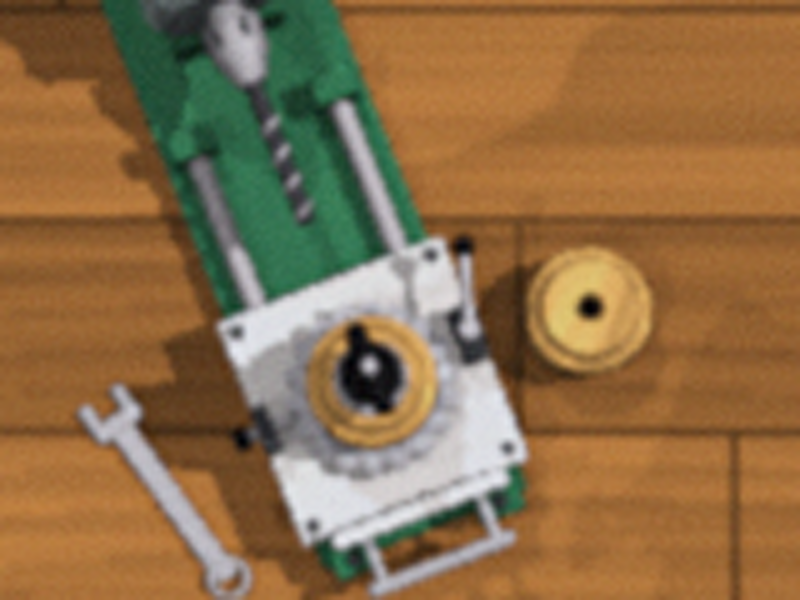

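View pics/side3.png

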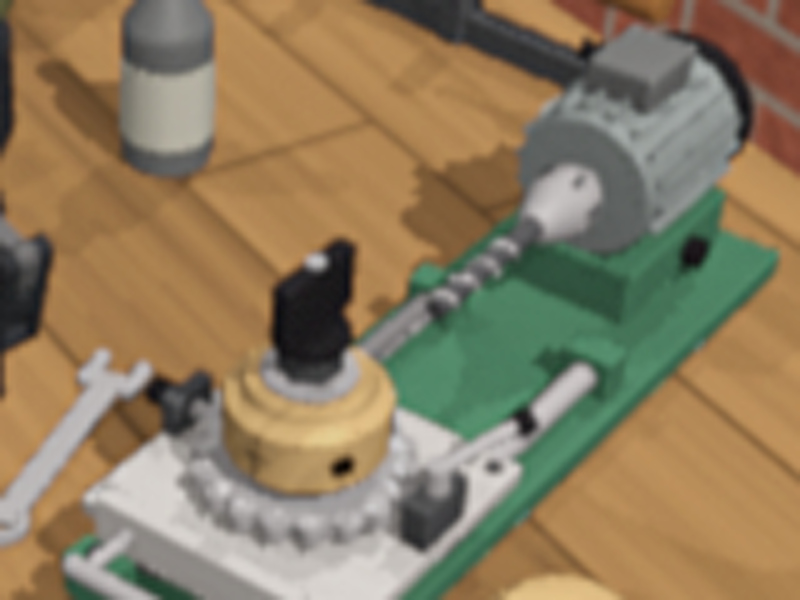

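```bash
python3 - <<'E'
from h import *
T=capture("top");S=capture("side")
t=lambda u,v:(200+(u+.5)/5-.5,110+(v+.5)/5-.5)
s=lambda u,v:(250+(u+.5)/5-.5,125+(v+.5)/5-.5)
print("dot",atz(T,t(370,366),204),atz(S,s(317,262),204))
e=[atz(T,t(*q),202) for q in((354,328),(385,410))];d=e[0]-e[1];print("ends",e,np.mean(e,0),np.degrees(np.arctan2(d[1],d[0])),np.linalg.norm(d))
e=[atz(S,s(*q),202) for q in((277,284),(347,245))];d=e[1]-e[0];print("S",e,np.mean(e,0),np.degrees(np.arctan2(d[1],d[0])))
print("hub",atz(T,t(373,381),132))
im=T["pixels"][170:200,260:290].astype(int).max(2)
m=(im<60).astype('uint8');ys,xs=np.nonzero(m)
pts=np.array([atz(T,(x+260,y+170),190)[:2] for x,y in zip(xs,ys)]);c=pts.mean(0);w,v=np.linalg.eigh(np.cov((pts-c).T));print(len(pts),c,np.degrees(np.arctan2(v[1,1],v[0,1]))%180)
E
```

```text
dot [660.36239596   5.04613713 204.        ] [662.12019427   4.76944903 204.        ]
ends [array([685.05678554,  15.36581385, 202.        ]), array([632.35068534,  -4.56449387, 202.        ])] [658.70373544   5.40065999 202.        ] 20.713632256099377 56.348470818447026
S [array([636.35475521,   0.7968903 , 202.        ]), array([684.96415481,  12.35902872, 202.        ])] [660.65945501   6.57795951 202.        ] 13.379637842921015
hub [658.89568079   3.98491684 132.        ]
117 [657.44242336   6.22718786] 19.943428743601032
```

>>> drive_tool(commands="0.25 0.054 0 0 0 0.04 55;0.25 0.054 0 0 0 0.04 55;0.25 0.054 0 0 0 0.04 55;0.25 0.054 0 0 0 0.04 55;0.25 0.054 0 0 0 0.036 55;0.25 0.054 0 0 0 0 55;0.25 0.054 0 0 0 0 55;0.25 0.054 0 0 0 0 55;0.249 0.055 0 0 0 0 55;0 0 0 0 0 0 55;0 0 0 0 0 0 55")

```text
time_s: 9.97
eef_pos: [661.5, 4.6, 260.0]
ee_rot: [-0.001, -0.18, 0.984, 0.0]
force: [0.2, -0.7, -0.6]
grip_width: 0.55
grip_force: 0.0
```

>>> drive_tool(commands="0 0 -0.15 0 0 0 55;0 0 -0.15 0 0 0 55;0 0 -0.15 0 0 0 55;0 0 -0.12 0 0 0 55;0 0 -0.1 0 0 0 55;0 0 -0.1 0 0 0 55;0 0 0 0 0 0 55;0 0 0 0 0 0 55")

```text
time_s: 10.63
eef_pos: [660.9, 4.3, 184.4]
ee_rot: [-0.0, -0.18, 0.984, 0.0]
force: [-0.2, -0.1, -0.3]
grip_width: 0.551
grip_force: 0.0
```

```bash
python3 - <<'E'
from h import *
s=sense();print(s["eef_pos"],s["joints"],s["wrist_torque"])
r=rot(s["ee_rot"]);print(np.degrees(np.arctan2(r[1,1],r[0,1])))
p=capture("side");cv2.imwrite("pics/s4.png",cv2.resize(p["pixels"][125:245,250:410],(800,600),interpolation=2))
E
```

```text
[660.89386851   4.27768685 184.43592117] [-1.70404637e-01  6.65313835e-01  1.12298114e+00 -3.92581939e-05
  1.35354398e+00 -2.10228021e+00] [-0.05743627 -0.01514117  0.00933933]
110.68880112261523
```

View pics/s4.png

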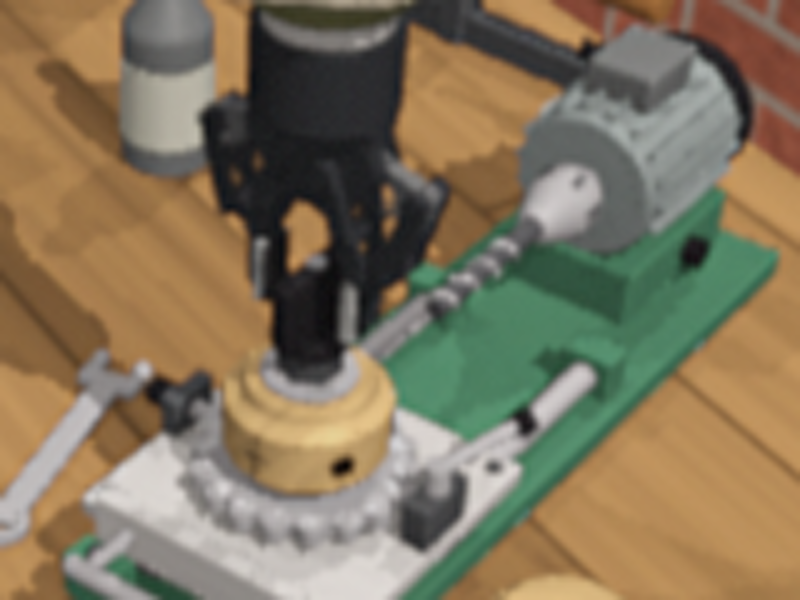

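>>> drive_tool(commands="0 0 0 0 0 0 0;0 0 0 0 0 0 0;0 0 0 0 0 0 0;0 0 0 0 0 0 0;0 0 0 0 0 0 0;0 0 0 0 0 0 0;0 0 0 0 0 0 0", force=80)

```text
time_s: 11.27
eef_pos: [661.1, 5.0, 185.1]
ee_rot: [0.0, -0.18, 0.984, 0.0]
force: [-2.5, 5.2, 5.5]
grip_width: 0.153
grip_force: 79.3
```

```bash
cat > st.py <<'E'
from h import *
s=sense();r=rot(s["ee_rot"]);print(s["time_s"],s["eef_pos"].round(1),"F",s["force"].round(1),"M",s["wrist_torque"].round(2),"yaw",np.degrees(np.arctan2(r[1,1],r[0,1])).round(2),s["grip_width"].round(3),s["grip_force"])
E
python3 st.py
```

```text
Traceback (most recent call last):
  File "st.py", line 2, in <module>
    s=sense();r=rot(s["ee_rot"]);print(s["time_s"],s["eef_pos"].round(1),"F",s["force"].round(1),"M",s["wrist_torque"].round(2),"yaw",np.degrees(np.arctan2(r[1,1],r[0,1])).round(2),s["grip_width"].round(3),s["grip_force"])
                                                                                                                                                                                     ^^^^^^^^^^^^^^^^^^^^^
AttributeError: 'float' object has no attribute 'round'
```

```bash
sed -i 's/s\["grip_width"\].round(3)/s["grip_width"]/' st.py; python3 st.py
```

```text
11.2667 [661.1   5.  185.1] F [-2.5  5.2  5.5] M [0.69 0.46 0.23] yaw 110.74 0.15330337279903428 79.33950304985046
```

>>> drive_tool(commands="0 0 0 0 0 -0.05 0;0 0 0 0 0 -0.05 0;0 0 0 0 0 -0.05 0;0 0 0 0 0 -0.05 0;0 0 0 0 0 -0.02 0;0 0 0 0 0 0 0")

```text
time_s: 11.77
eef_pos: [661.1, 5.1, 185.1]
ee_rot: [0.0, -0.094, 0.996, 0.0]
force: [-3.6, 4.5, 5.4]
grip_width: 0.151
grip_force: 79.3
```

```bash
python3 st.py
```

```text
11.7667 [661.1   5.1 185.1] F [-3.6  4.5  5.4] M [ 0.73  0.41 -0.05] yaw 100.77 0.1506274597392311 79.26899671554565
```

>>> drive_tool(commands="0 0 0 0 0 -0.05 0;0 0 0 0 0 -0.05 0;0 0 0 0 0 -0.05 0;0 0 0 0 0 -0.05 0;0 0 0 0 0 -0.024 0;0 0 0 0 0 0 0;0 0 0 0 0 0 0")

```text
time_s: 12.35
eef_pos: [661.1, 5.2, 185.1]
ee_rot: [0.0, -0.007, 1.0, 0.0]
force: [-2.9, 5.4, 6.0]
grip_width: 0.151
grip_force: 79.3
```

```bash
python3 st.py
```

```text
12.35 [661.1   5.2 185.1] F [-2.9  5.4  6. ] M [0.77 0.49 0.03] yaw 90.75 0.1509263377861948 79.28468942642212
```

>>> drive_tool(commands="0 0 0 0 0 -0.05 0;0 0 0 0 0 -0.05 0;0 0 0 0 0 -0.05 0;0 0 0 0 0 -0.05 0;0 0 0 0 0 -0.05 0;0 0 0 0 0 -0.05 0;0 0 0 0 0 -0.05 0;0 0 0 0 0 -0.05 0;0 0 0 0 0 -0.044 0;0 0 0 0 0 0 0;0 0 0 0 0 0 0")

```text
time_s: 13.27
eef_pos: [661.1, 5.4, 185.1]
ee_rot: [0.0, 0.167, 0.986, 0.001]
force: [-3.4, 7.2, 5.3]
grip_width: 0.152
grip_force: 79.3
```

```bash
python3 st.py
```

```text
13.2667 [661.1   5.4 185.1] F [-3.4  7.2  5.3] M [0.9  0.43 0.1 ] yaw 70.78 0.15189234633530574 79.29291129112244
```

>>> drive_tool(commands="0 0 0 0 0 -0.05 0;0 0 0 0 0 -0.05 0;0 0 0 0 0 -0.05 0;0 0 0 0 0 -0.05 0;0 0 0 0 0 -0.05 0;0 0 0 0 0 -0.05 0;0 0 0 0 0 -0.05 0;0 0 0 0 0 -0.05 0;0 0 0 0 0 -0.044 0;0 0 0 0 0 0 0;0 0 0 0 0 0 0")

```text
time_s: 14.18
eef_pos: [661.2, 5.5, 185.1]
ee_rot: [0.0, 0.335, 0.942, 0.001]
force: [-1.0, 7.1, 6.3]
grip_width: 0.149
grip_force: 79.3
```

```bash
python3 - <<'E'
exec(open("st.py").read())
for n in("side","top"):
    p=capture(n);cv2.imwrite(f"pics/{n}5.png",cv2.resize(p["pixels"][125:245,250:410] if n=="side" else p["pixels"][110:230,200:360],(800,600),interpolation=2))
E
```

```text
14.1833 [661.2   5.5 185.1] F [-1.   7.1  6.3] M [0.87 0.4  0.13] yaw 50.8 0.1494089903181751 79.26422595977783
```

View pics/side5.png

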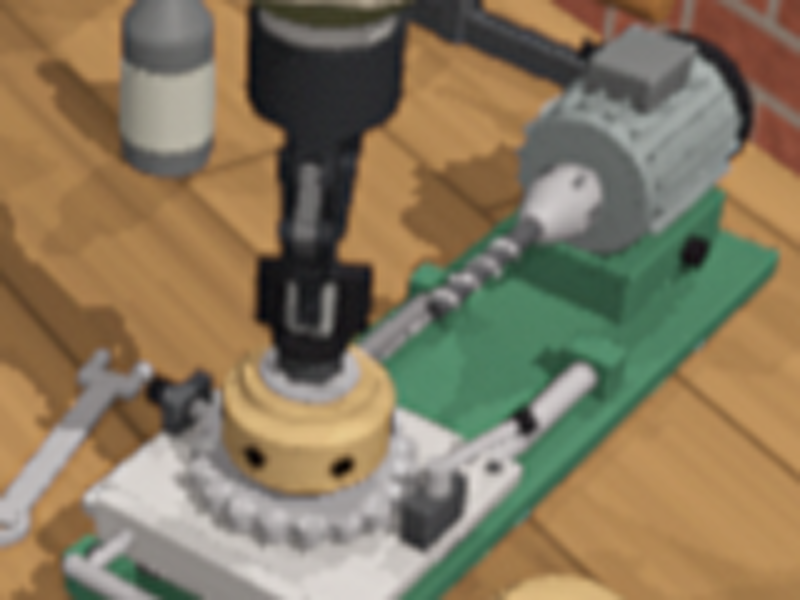

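View pics/top5.png

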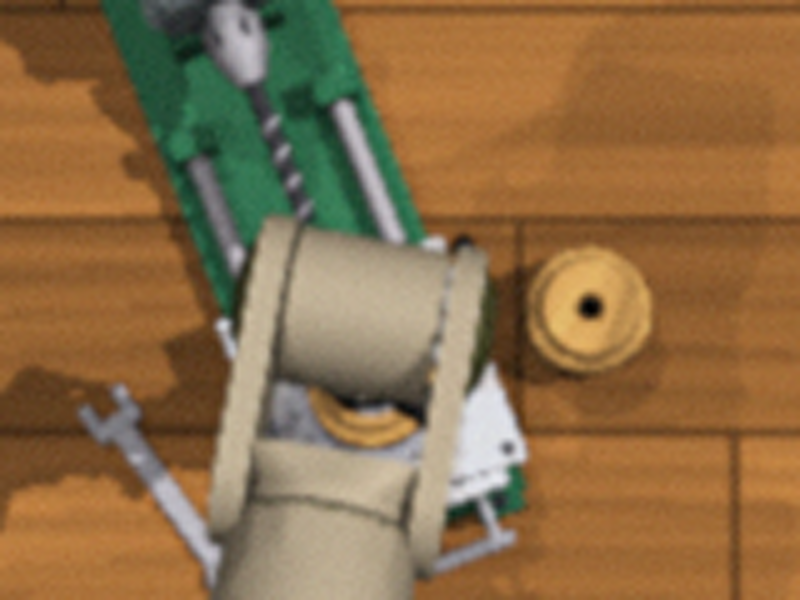

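>>> drive_tool(commands="0 0 0 0 0 0.016 0;0 0 0 0 0 0 0;0 0 0 0 0 0 0;0 0 0 0 0 0 0")

```text
time_s: 14.62
eef_pos: [661.2, 5.5, 185.1]
ee_rot: [0.0, 0.33, 0.944, 0.001]
force: [-2.5, 7.6, 6.9]
grip_width: 0.153
grip_force: 79.3
```

```bash
python3 st.py
```

```text
14.6167 [661.2   5.5 185.1] F [-2.5  7.6  6.9] M [ 0.98  0.4  -0.07] yaw 51.52 0.15254685758850312 79.31911110877991
```

```bash
python3 -c "
from rig import *
print(finish_job())"
```

```text
the job is handed in; nothing more can be done
None
```

The job is handed in: I pulled the carriage out to its stop first, then turned the knob 60° clockwise to the third stop, where the arm still holds it at 80 N; no result came back, but the last readings and pictures show the carriage still out and the spare hub and spanner where they were.

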